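Clamp the hammer head and hold the drift over its eye

ROBOT

A 7-joint arm with a two-finger parallel gripper is mounted at the origin on the work surface. World frame = base frame: x ahead of the robot, y to its left, z up, the work surface at z = 0. Lengths are in m, angles in degrees, forces in N, time in s.
With the tool pointing down it reaches from about 0.425 to 0.925 m from the base axis. Payload 6.8 kg.
Tool frame: the origin (TCP) lies where the fingers leave the gripper's body, on its centre line; the fingertips stand 73 mm ahead of it and the grasp point (between the pads) lies robot.grip_point_offset ahead of it (robot.grip_point_offset is the distance from the TCP to the grasp point, in m); z points along the fingers, y is the line along which they close (so a half turn about z gives the same grasp; the last joint's range is limited). The gripper opens to 85 mm and grips with 20 to 120 N. Pads are 22 mm wide; open, the fingers measure 114 mm over their backs; the gripper's body (76 mm by 85 mm) begins 54 mm behind the grasp point. The pads swing forward as they close: fully open they stand 13 mm farther back than shut.
Start: joints at [63.363, 27.33, 1.283, 89.118, -0.659, 63.558, -4.761], TCP at [0.236, -0.633, 0.304] pointing down, gripper open.
Joint ranges: [-169.35, 169.35], [-19.33, 120.38], [-80.79, 83.38], [13.8, 139.57], [-78.32, 258.32], [9.67, 109.79], [-169.56, 169.56]. Speed limits (degrees/s): [136.94, 136.94, 180, 180, 180, 180, 180].

INTERFACE

Orientations are given as a 3x3 rotation matrix whose columns are the frame's x, y, z axes.
In Python, from plant import monitor, imaging, workorder, robot gives the robot as it stands. The module is installed in compiled form; this text tells all that it offers.
- The arm moves only by the tool play_rows, never from a script. Its argument "plan" is a list of rows, each a list of 4 numbers: the shift along the tool's x, y, z in units of 1 m (1.0 is 1 m), then the turn about the tool's z in units of pi rad (1.0 is pi rad). A call has 1 to 8 rows; each row is the pose to reach, as a shift and turn from the pose commanded when the call began, along the tool's axes at that moment, turning the shorter way round; what a row does not reach only later rows make up. A row lasts 1/10 s, in which the tool goes at most 50 mm and 8.59 degrees, less where a joint would pass 70% of its speed; a pose out of reach is approached as far as the arm can. A call with a number of a shift or a turn outside -1 to 1 is refused whole. A call with a gripper value outside its range is refused whole. "gripper" is the closure in counts, from 0 (fully open) to 255 (shut), set as the call begins (left out, the last holds). The fingers move at their own pace and stop on an object; "newtons" is the grip in N (left out, the last holds). Time passes only in rows, so rows that repeat a pose let the fingers close. It gives the time, the measured TCP pose, the force, the opening and the grip force at its end, in the units of the state.
- monitor.sense(): the state, without advancing time (a new reading comes with each control period).
- imaging.grab_frame(name): name is "side" or "top" or "wrist"; returns a dict with "img" (480x640x3 uint8, red, green, blue), "mtx" (3x3 intrinsics, pixels), "R" (3x3) and "t" (3): a world point X has camera coordinates R X + t; the wrist camera has in their place "tool_from_camera" (4x4, takes a point from camera to tool coordinates, whose origin is the TCP and whose axes are the flange's). Camera axes: x right, y down, z forward; pixel columns grow to the right and rows downward; lengths in m; the calibration is good to about 2 mm. A picture is of the moment at which its call begins: read the wrist's pose just before it. There is no depth.
- workorder.sign_off(): hands the job in; it is judged then, once.
The state is a dict: "time": time; "qpos": joint angles; "qvel": joint speeds; "joint_torque": joint torques, N m; "position": TCP position; "tcp_rot": TCP orientation; "wrist_force": force on the tool from outside, world axes, zero at the start; "torque": the same for the moment, N m; "finger_gap": finger opening in m; "grasp_force": force on a finger pad.
Only numpy, scipy, OpenCV 4.12 (cv2) and the standard library are available. Lean on these libraries where they do the work, as an engineer would, in place of code of your own. Each camera call takes 0.05 s, during which the arm holds its last target. There are 200 camera calls.

TASK

First turn the vise's crank clockwise until the sliding jaw firmly clamps the hammer head that lies between the jaws. Then take the flat tapered steel drift (not the round punch or the wooden-handled pricker) out of the tool block, carry it across without disturbing the bin, the bottle or any other thing in the way, and finish while still holding it: tip down and upright, centred over the eye (the oblong hole) of the head and turned the same way as the eye, with its tip hovering about 1 cm above the head and touching nothing but your gripper.

Things in the scene. Friction and masses are not known exactly. Their poses are not given: they have to be found in the camera images.
- vise: Grey machine vise bolted down. Origin on the bench; y along its screw, x across, z up. Bed top 70 mm up; fixed jaw's face at y = +20 mm; jaws 100 mm wide (x), tops 104 mm up. Screw at x = 0, 85 mm up; the crank arm, at y = -111 to -119 mm, turns there without moving along y. Body spans y -105 to +65 mm, x -50 to +50 mm; a 22 mm high foot reaches x = -75 and +75 mm.
- jaw: The vise's sliding jaw; origin low in the middle of its clamping face, at bed height. The face looks along the vise's +y and moves that way, 20 mm per full turn of the crank, pushing the head across the bed onto the fixed jaw. With crank at 0 it is 52 mm from the fixed jaw's face.
- crank (a joint): Crank angle, rad, growing clockwise seen from the crank's end (looking along the vise's +y). Knob axis in the vise's frame: x = 42 mm*sin(crank-1), z = 85 mm + 42 mm*cos(crank-1). Starts between 0 and 2, stop at 7.2. Friction (6 N at the knob) keeps it where it is left. At about 5.65 both jaws touch the 34 mm wide head; pressing on 0.1 to 0.4 rad more, against stiff resistance, clamps it.
- crank_knob (a point): Centre of the crank's black knob, a level cylinder of 18 mm diameter and 62 mm length along the vise's y, which spins freely on its pin; its centre stays at y = -155 mm in the vise's frame. It can be pinched from above and led round its 42 mm circle (lowest 43 mm above the bench) without turning the gripper.
- head: Loose steel hammer head without handle, 0.4 kg, lying between the jaws with its eye upwards. Origin: centre of its underside. x along its length (round striking face at +x 58 mm, wedge-shaped pein at -x 60 mm), parallel to the jaws to within a few degrees; middle part 46 mm (x) by 34 mm (y) by 40 mm high.
- eye (a point): Centre of the mouth of the head's eye, in its top face 40 mm above its underside; the eye is a rectangular through-hole 28 mm along the head's x and 20 mm along its y. Axes as the head.
- block: Wooden tool block fixed to the bench, 200 mm (x) by 70 mm (y) by 50 mm high, origin in the centre of its underside; three sockets 40 mm deep and about 23 mm by 14 mm at x = -68, 0 and +68 mm, y = 0, each holding one upright tool; which tool stands where varies.
- drift: Loose flat tapered steel drift, upright, 120 mm long, 0.2 kg; origin in the centre of its lower end. Section 16 mm (x) by 8 mm (y) at the tip, growing evenly to 24 by 14 mm at 80 mm, straight to 114 mm, then a smaller striking end. Its tip is 10 mm above the bench in its socket; 80 mm stick out above the block. Its x lies along the block's x.
- drift_mid (a point): The drift's centre, half-way up (60 mm above its tip). Axes as the drift: z up its length. A good grip is 35 mm above it, across the 14 mm sides (along y).
- drift_tip (a point): Centre of the drift's lower end (its tip).
- punch: Bystander: round steel punch, 14 mm diameter, 113 mm long, standing in the block. Origin at its lower end.
- pricker: Bystander: pricker with a round dark wooden handle of 24 mm diameter, 112 mm long, standing in the block. Origin at its lower end.
- bin: Bystander between block and vise: green parts bin, 170 mm (x) by 85 mm (y) by 85 mm high, with metal and wood stock standing up in it to 135 mm. Origin: centre of its underside.
- glue: Bystander: blue plastic bottle, 40 mm diameter, 120 mm high, standing beyond the bin. Origin: centre of its underside.
- hammer: Bystander: hammer 260 mm long lying flat on the bench at the far side. Origin under its middle.
There are look-alikes about, which are no part of the job. What is shaped like the drift but turquoise is not meant. What is shaped like the block but orange is not meant.

How it is judged (in metres and radians):
On the way, in this order (a step that is already met when the one before it is completed fails the run):
1. the sliding jaw clamps the hammer head (contact force between jaw and head above 15 N), for 0.2 s.
2. the drift is lifted clear of the block (z of drift_tip in the frame of block above 0.055 m and contact force between the fingers and drift above 1 N), for 0.1 s.
At the end, for the whole second after the job is handed in: Jaw still presses the level head with over 8 N; the drift is held by the fingers alone, upright within 0.12 rad, its tip 3 to 20 mm above the head's top, within 6 mm of the eye's centre sideways, turned as the eye within 0.2 rad, touching neither head nor vise (contact force between jaw and head above 8 N and angle between head's own z axis and vertical below 0.1 rad and height (world z) of head above 0.065 m and horizontal distance between drift_tip and eye below 0.006 m and z of drift_tip in the frame of eye between 0.003 and 0.02 m and height (world z) of drift_mid above 0.15 m and angle between drift_mid's own z axis and vertical below 0.12 rad and angle between the x axis of drift_mid and the x axis of eye, either way round below 0.2 rad and contact force between drift and head below 0.05 N and contact force between drift and vise below 0.05 N and contact force between the fingers and drift above 1 N); the arm keeps its last pose, push and grip.
It fails at once if the bin, bottle or hammer is disturbed (distance of any of bin, glue, hammer from where it was at the start of the episode above 0.025 m or angle between glue's own z axis and vertical above 0.5 rad).
It fails at once if another tool is taken from the block (distance of any of punch, pricker from where it was at the start of the episode above 0.025 m).
It also fails if it takes over 54 s, if anything falls off the work surface, if the arm or the gripper's body presses on something with over 40 N, if the wrist force passes 120 N, or if a joint passes its speed limit or range.

## Working session

There is one attempt and no reset: what is moved stays moved. The work goes in short steps, Python scripts to look and compute and a tool call to move; the robot and the scene stay as the last step left them, time stands still between calls to the robot, and variables do not carry over. Pictures are saved under pics/ and viewed, at most 13 in all, crops included, and the job is handed in when it is done.

Besides the shell and the picture viewer there is one more tool, called after ">>>" as name(argument=value, ...), one argument or row to a line, values as JSON. play_rows: Moves the arm, as the interface text tells. Shifts and turns lie within -1 to 1; 1 stands for 1 m of shift or pi rad of turn. Its arguments: {"type":"object","properties":{"plan":{"type":"array","items":{"type":"array","items":{"type":"number"}}},"gripper":{"type":"number"},"newtons":{"type":"number"}},"required":["plan"]}

```bash
mkdir -p pics
cat > h.py <<'E'
import numpy as np, cv2
from plant import monitor, imaging, workorder, robot
def ray(f,u,v):
    K,R,t=f["mtx"],np.array(f["R"]),np.array(f["t"])
    o=-R.T@t; d=R.T@np.linalg.inv(K)@np.array([u,v,1.]); return o,d
def onplane(f,u,v,z):
    o,d=ray(f,u,v); return o+d*(z-o[2])/d[2]
def proj(f,X):
    p=f["mtx"]@(np.array(f["R"])@np.array(X)+np.array(f["t"])); return p[:2]/p[2]
def save(f,n): cv2.imwrite(n,f["img"][:,:,::-1])
def wristcam():
    s=monitor.sense(); f=imaging.grab_frame("wrist"); T=np.eye(4);T[:3,:3]=s["tcp_rot"];T[:3,3]=s["position"]
    C=np.linalg.inv(T@np.array(f["tool_from_camera"])); f["R"]=C[:3,:3]; f["t"]=C[:3,3]; return f
E
python3 - <<'E'
from h import *
import pickle
s=monitor.sense(); print(s["tcp_rot"],s["position"],s["time"],robot.grip_point_offset)
d={}
for n in("side","top"):
    f=imaging.grab_frame(n); d[n]=f; save(f,f"pics/{n}0.png"); print(n,-np.array(f["R"]).T@f["t"])
pickle.dump(d,open("f0.pkl","wb"))
E
```

```text
[[ 9.37013610e-01  3.49292137e-01 -7.05337383e-04]
 [ 3.49292837e-01 -9.37012199e-01  1.62857566e-03]
 [-9.20610610e-05 -1.77236685e-03 -9.99998425e-01]] [ 0.23561658 -0.63206869  0.30293876] 0.0 0.0539
side [0.06503111 0.63772123 0.79168551]
top [0.43267334 0.09335264 0.95612297]
```

View pics/top0.png

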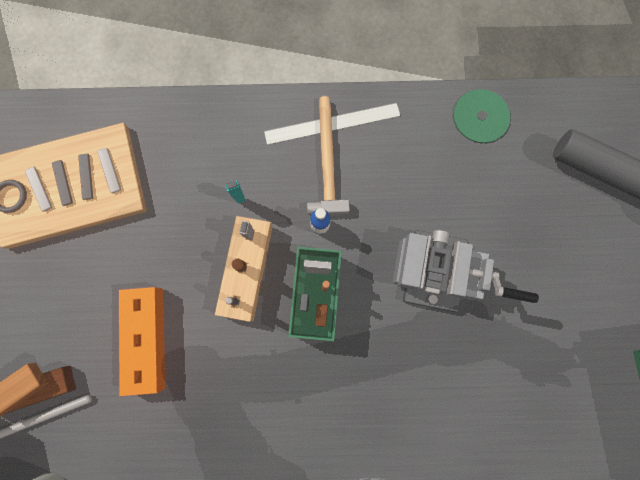

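View pics/side0.png

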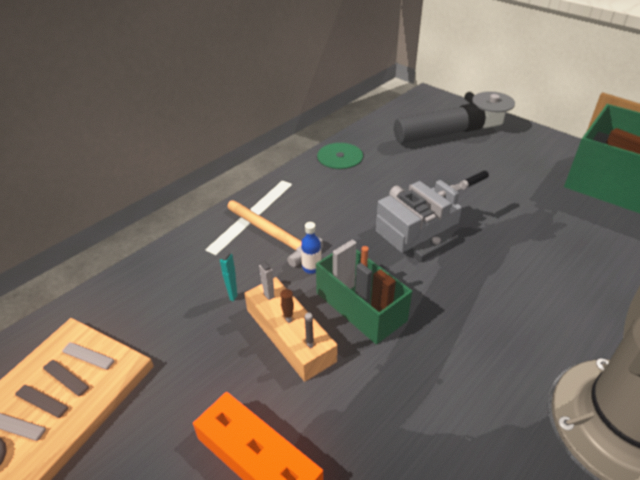

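Top view: vise jaws around (440,265), black knob (503–537, 292–297), wooden block (244,268). Drift candidates are the flat grey tool at (246,230), the small round punch at (232,300), the brown pricker at (239,265) and the turquoise look-alike at (235,190). The flat grey one at (246,230) fits; I'll confirm it in an enlarged crop.

Run:
```python
from h import *
import pickle
d=pickle.load(open("f0.pkl","rb"))
t,s=d["top"]["img"],d["side"]["img"]
a=cv2.resize(t[210:325,210:275],None,fx=4,fy=4,interpolation=2)
b=cv2.resize(t[220:320,390:545],None,fx=3.4,fy=3.4,interpolation=2)
c=cv2.resize(s[160:260,365:495],None,fx=2.4,fy=2.4,interpolation=2)
e=cv2.resize(s[245:380,235:345],None,fx=1.75,fy=1.75,interpolation=2)
im=np.zeros((600,800,3),np.uint8)
im[:460,:260]=a; im[:340,265:265+527]=b; im[345:345+240,265:265+312]=c; im[345:345+236,590:590+192]=e
cv2.imwrite("pics/crop1.png",im[:,:,::-1])
f=d["top"]
for n,u,v,z in [("drift",246,230,.13),("punch",232,300,.12),("knobA",503,292,.1),("knobB",537,297,.1),("eye",439,262,.11)]: print(n,onplane(f,u,v,z))
```

```text
drift [0.58954084 0.22002923 0.13      ]
punch [0.46357434 0.24642105 0.12      ]
knobA [ 0.46746274 -0.25125862  0.1       ]
knobB [ 0.4568574 -0.3131494  0.1      ]
eye [ 0.52482773 -0.13402875  0.11      ]
```

View pics/crop1.png

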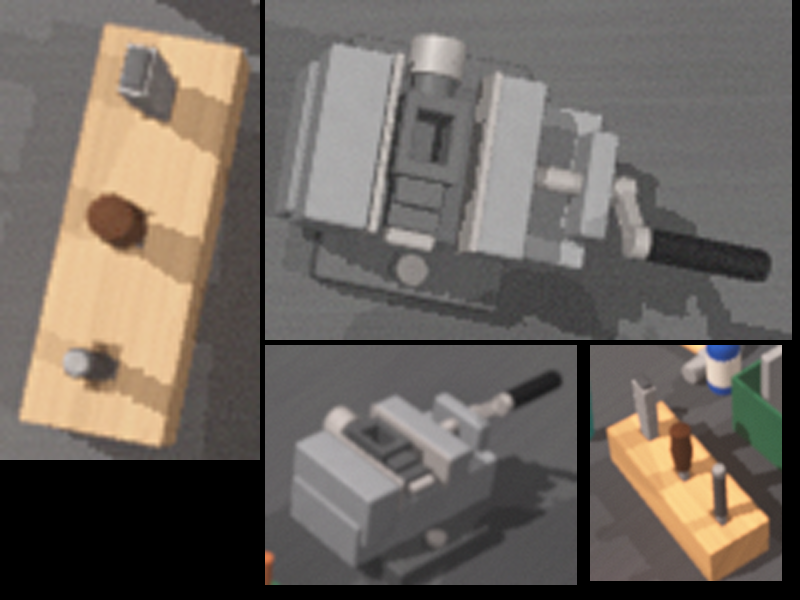

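The crop confirms it: the flat grey rectangular tool at top (246,230) is the drift. The middle one is the brown pricker and the lower one the round punch. In the vise, the eye is at about top (439,260) and the knob lies below and right of the screw.

Run:
```python
from h import *
import pickle
d=pickle.load(open("f0.pkl","rb"))
def blob(f,x0,x1,y0,y1,th):
    g=f["img"][y0:y1,x0:x1].max(2); m=(g<th).astype(np.uint8)
    n,l,st,c=cv2.connectedComponentsWithStats(m); i=1+np.argmax(st[1:,4])
    p=np.argwhere(l==i)[:,::-1].astype(np.float32); r=cv2.minAreaRect(p)
    return np.array(r[0])+[x0,y0],cv2.boxPoints(r)+[x0,y0],st[i,4]
T,S=d["top"],d["side"]
ct,bt,n1=blob(T,495,545,282,306,40); cs,bs,n2=blob(S,462,492,168,192,40)
print(ct,n1,bt.round(1).tolist(),cs,n2,bs.round(1).tolist())
o1,d1=ray(T,*ct);o2,d2=ray(S,*cs)
k=np.linalg.lstsq(np.c_[d1,-d2],o2-o1,rcond=None)[0]
A,B=o1+k[0]*d1,o2+k[1]*d2;print("knob",A,B)
z=(A+B)[2]/2
cr=lambda x,y:(390+(x-265)/3.4,220+y/3.4)
for n,pts in [("fixface",[(403,55),(384,230)]),("slideface",[(492,75),(472,247)]),("vise knob axis",[(650,245),(770,265)])]:
    a,b=[onplane(T,*cr(*p),.104 if 'face' in n else z) for p in pts]; dd=b-a; print(n,a,b,np.degrees(np.arctan2(dd[1],dd[0])))
eye=[cr(*p) for p in [(417,110),(448,112),(440,165),(410,162)]]
E=np.array([onplane(T,*p,.110) for p in eye]);print("eye",E.mean(0))
dr=[(210+x/4,210+y/4) for x,y in [(122,47),(155,45),(152,97),(122,95)]]
print("drift",np.mean([onplane(T,*p,.128) for p in dr],0))
bl=[(210+x/4,210+y/4) for x,y in [(105,25),(247,48),(163,445),(20,420)]]
B=np.array([onplane(T,*p,.05) for p in bl]);dx=B[0]+B[1]-B[2]-B[3];print("block",B.mean(0),np.degrees(np.arctan2(dx[1],dx[0])),np.linalg.norm(dx)/2)
```

```text
[527.02352905 299.39411736] 14 [[520.8, 298.7], [521.1, 297.4], [533.2, 300.0], [532.9, 301.4]] [477.80000305 177.60000038] 102 [[467.8, 179.6], [485.4, 170.8], [487.8, 175.6], [470.2, 184.4]]
knob [ 0.45251348 -0.28677157  0.11663424] [ 0.46103193 -0.28148716  0.11444276]
fixface [ 0.57459217 -0.12315442  0.104     ] [ 0.4785788  -0.10659065  0.104     ] 170.21194951146416
slideface [ 0.56226654 -0.17150885  0.104     ] [ 0.4683251  -0.15364828  0.104     ] 169.23514798368657
vise knob axis [ 0.46671546 -0.24542132  0.1155385 ] [ 0.45466574 -0.30836455  0.1155385 ] -100.83746140539016
eye [ 0.52793665 -0.13269257  0.11      ]
drift [0.59421463 0.22321466 0.128     ]
block [0.52894153 0.23679316 0.05      ] -11.84890526139268 0.19966788944555863
```

>>> play_rows(
  plan=[
    [0.334,-0.25,0.02,-0.33],
    [0.334,-0.25,0.02,-0.33],
    [0.334,-0.25,0.02,-0.33],
    [0.334,-0.25,0.02,-0.33],
    [0.334,-0.25,0.02,-0.33],
    [0.334,-0.25,0.02,-0.33],
    [0.334,-0.25,0.02,-0.33],
    [0.334,-0.25,0.02,-0.33],
  ],
  gripper=0,
  newtons=60,
)

```text
time: 0.9
position: [0.4523, -0.2947, 0.2845]
tcp_rot: [[0.173, 0.985, -0.0], [0.985, -0.173, 0.0], [0.0, -0.0, -1.0]]
wrist_force: [0.1, 0.6, -0.1]
finger_gap: 0.0855
grasp_force: 0.0
```

>>> play_rows(
  plan=[
    [0,0,0,0],
    [0,0,0,0],
    [0,0,0,0],
  ],
)

```text
time: 1.2
position: [0.4511, -0.2975, 0.2845]
tcp_rot: [[0.178, 0.984, -0.001], [0.984, -0.178, -0.0], [-0.0, -0.001, -1.0]]
wrist_force: [-1.0, -0.3, 0.0]
finger_gap: 0.0855
grasp_force: 0.0
```

Run:
```python
from h import *
import pickle
s=monitor.sense(); print(s["time"],s["position"],s["tcp_rot"],s["qpos"])
f=wristcam(); pickle.dump(f,open("w1.pkl","wb")); save(f,"pics/w1.png")
print(-f["R"].T@f["t"])
```

```text
1.2 [ 0.45106684 -0.2975353   0.28447736] [[ 1.78080692e-01  9.84015484e-01 -8.91230088e-04]
 [ 9.84015765e-01 -1.78081049e-01 -3.37991906e-04]
 [-4.91300458e-04 -8.16794624e-04 -9.99999546e-01]] [ 42.75763631  17.14707299 -19.25948636 107.74094772   6.76369612
  56.24355303  10.26274621]
[ 0.46537739 -0.21653261  0.35452567]
```

View pics/w1.png

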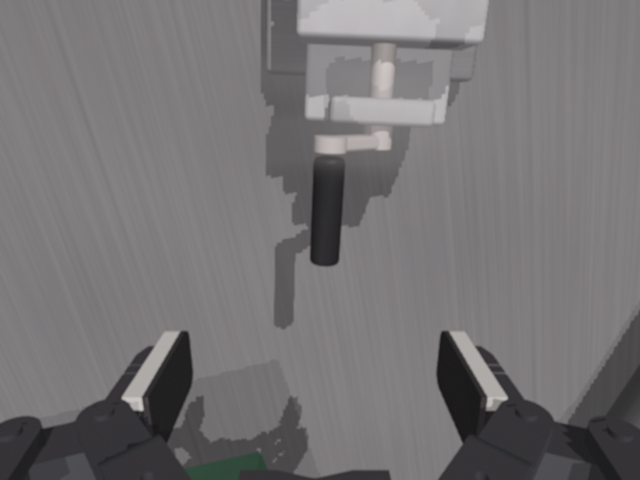

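Wrist view: black knob from (329,158) to (325,265), crank hub at (383,140), knob's pin base at (330,145). The fingers straddle well below it in the picture.

Run:
```python
from h import *
import pickle
d=pickle.load(open("f0.pkl","rb"));T=d["top"];S=d["side"];W=pickle.load(open("w1.pkl","rb"))
def tri(*obs):
    A=[];b=[]
    for f,u,v in obs:
        o,dd=ray(f,u,v);dd/=np.linalg.norm(dd);P=np.eye(3)-np.outer(dd,dd);A.append(P);b.append(P@o)
    A=np.vstack(A);b=np.hstack(b);x,r,*_=np.linalg.lstsq(A,b,rcond=None);return x,np.sqrt(r)
m=(W["img"][150:275,290:360].max(2)<60).astype(np.uint8)
n,l,st,c=cv2.connectedComponentsWithStats(m);i=1+np.argmax(st[1:,4]);p=np.argwhere(l==i)[:,::-1].astype(np.float32);r=cv2.minAreaRect(p);print(np.array(r[0])+[290,150],r[1],r[2])
cw=np.array(r[0])+[290,150]
ct=(520.9,295.0)
print("W+T",tri((W,*cw),(T,*ct)),"W+S",tri((W,*cw),(S,477.8,177.6)),"all",tri((W,*cw),(T,*ct),(S,477.8,177.6)))
for z in(.1,.107,.115):print(z,onplane(W,*cw,z))
print("hub z85",onplane(W,383,142,.085+.006))
print("slab edge dir z104",onplane(W,300,35,.104),onplane(W,482,43,.104))
```

```text
[326.27262878 215.27489471] (30.536827087402344, 99.36360168457031) 2.726310968399048
W+T (array([ 0.46083038, -0.28063967,  0.10728344]), array([0.00018931])) W+S (array([ 0.46039236, -0.27862932,  0.11627727]), array([0.00077962])) all (array([ 0.46041032, -0.27780476,  0.11641393]), array([0.00165421]))
0.1 [ 0.46056432 -0.28256943  0.1       ]
0.107 [ 0.46069669 -0.28075328  0.107     ]
0.115 [ 0.46084797 -0.27867767  0.115     ]
hub z85 [ 0.50139303 -0.24657361  0.091     ]
slab edge dir z104 [ 0.46371024 -0.18268789  0.104     ] [ 0.55775195 -0.20374359  0.104     ]
```

>>> play_rows(
  plan=[
    [0.0114,0.006,0.04,0],
    [0.0114,0.006,0.08,0],
    [0.0114,0.006,0.1,0],
    [0.0114,0.006,0.119,0],
    [0.0114,0.006,0.119,0],
    [0.0114,0.006,0.119,0],
  ],
)

```text
time: 1.85
position: [0.4593, -0.2873, 0.1659]
tcp_rot: [[0.178, 0.984, -0.001], [0.984, -0.178, -0.0], [-0.0, -0.0, -1.0]]
wrist_force: [0.1, 0.1, 1.0]
finger_gap: 0.085
grasp_force: 0.0
```

>>> play_rows(
  plan=[
    [0,0,0,0],
    [0,0,0,0],
    [0,0,0,0],
    [0,0,0,0],
    [0,0,0,0],
    [0,0,0,0],
    [0,0,0,0],
    [0,0,0,0],
  ],
  gripper=255,
  newtons=50,
)

```text
time: 2.65
position: [0.4599, -0.2865, 0.1661]
tcp_rot: [[0.177, 0.984, 0.0], [0.984, -0.177, -0.0], [-0.0, 0.0, -1.0]]
wrist_force: [-0.9, 0.8, 6.0]
finger_gap: 0.0166
grasp_force: 48.4
```

Run:
```python
from h import *
s=monitor.sense(); print(s["time"],s["position"],s["wrist_force"],s["finger_gap"],s["grasp_force"])
f=wristcam(); save(f,"pics/w2.png")
```

```text
2.65 [ 0.45985267 -0.2864666   0.16611577] [-0.92662295  0.82355921  5.97146829] 0.016573987189650863 48.41285526752472
```

View pics/w2.png

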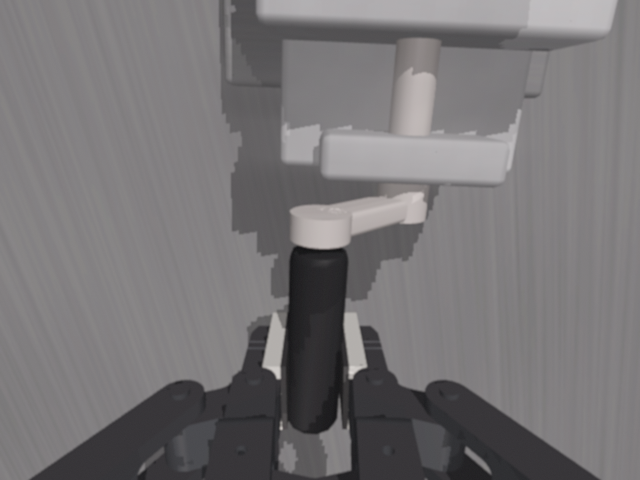

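The knob is pinched at about (318,340), with the pin base at (320,228) and the hub at (412,205). Leading it round clockwise now.

>>> play_rows(
  plan=[
    [0,0.0109,-0.0097,0],
    [0,0.0245,-0.015,0],
    [0,0.0391,-0.0154,0],
    [0,0.053,-0.0107,0],
    [0,0.0644,-0.0016,0],
    [0,0.072,0.0109,0],
    [0,0.0749,0.0252,0],
    [0,0.0726,0.0397,0],
  ],
)

```text
time: 3.5
position: [0.5289, -0.3012, 0.1253]
tcp_rot: [[0.179, 0.984, -0.006], [0.984, -0.179, -0.001], [-0.002, -0.006, -1.0]]
wrist_force: [-12.6, -2.1, 9.9]
finger_gap: 0.0168
grasp_force: 52.2
```

>>> play_rows(
  plan=[
    [0,-0.0071,0.0128,0],
    [0,-0.0181,0.0224,0],
    [0,-0.0318,0.0277,0],
    [0,-0.0464,0.0279,0],
    [0,-0.0602,0.0231,0],
    [0,-0.0715,0.0139,0],
    [0,-0.0782,0.0033,0],
    [0,-0.0782,0.0033,0],
  ],
)

```text
time: 4.3
position: [0.4505, -0.2844, 0.1233]
tcp_rot: [[0.177, 0.984, -0.007], [0.984, -0.177, 0.002], [0.001, -0.008, -1.0]]
wrist_force: [-11.0, 1.6, -2.4]
finger_gap: 0.0166
grasp_force: 53.2
```

>>> play_rows(
  plan=[
    [0,-0.0015,-0.004,0],
    [0,-0.0026,-0.008,0],
    [0,-0.0033,-0.0121,0],
    [0,-0.0034,-0.0142,0],
    [0,-0.0035,-0.0163,0],
    [0,-0.0035,-0.0163,0],
  ],
)

```text
time: 4.9
position: [0.4481, -0.2838, 0.1389]
tcp_rot: [[0.177, 0.984, -0.006], [0.984, -0.177, 0.002], [0.001, -0.006, -1.0]]
wrist_force: [-6.3, -0.6, -12.0]
finger_gap: 0.0162
grasp_force: 52.4
```

>>> play_rows(
  plan=[
    [0,0.0,-0.002,0],
    [0,0.0,-0.004,0],
    [0,0.0003,-0.006,0],
    [0,0.0005,-0.008,0],
    [0,0.0005,-0.008,0],
  ],
)

```text
time: 5.4
position: [0.4486, -0.2838, 0.1453]
tcp_rot: [[0.177, 0.984, -0.006], [0.984, -0.177, 0.003], [0.002, -0.006, -1.0]]
wrist_force: [-4.1, -1.0, -27.3]
finger_gap: 0.0169
grasp_force: 51.0
```

>>> play_rows(
  plan=[
    [0,0.0003,-0.002,0],
    [0,0.0006,-0.004,0],
    [0,0.0008,-0.005,0],
    [0,0.0008,-0.005,0],
    [0,0.0008,-0.005,0],
  ],
)

```text
time: 5.9
position: [0.4492, -0.2839, 0.149]
tcp_rot: [[0.176, 0.984, -0.006], [0.984, -0.176, 0.003], [0.002, -0.007, -1.0]]
wrist_force: [-0.4, -2.1, -39.9]
finger_gap: 0.0164
grasp_force: 50.0
```

Clamped firmly (about 40 N on the wrist). Releasing, rising, then going over the drift.

>>> play_rows(
  plan=[
    [0,0,0,0],
    [0,0,0,0],
    [0,0,0,0],
    [0,0,0,0],
    [0,0,-0.05,0],
    [0,0,-0.1,0],
    [0,0,-0.15,0],
    [0,0,-0.16,0],
  ],
  gripper=0,
)

```text
time: 6.7
position: [0.4552, -0.2857, 0.3194]
tcp_rot: [[0.176, 0.984, 0.011], [0.984, -0.176, -0.006], [-0.004, 0.012, -1.0]]
wrist_force: [0.1, -0.3, 0.1]
finger_gap: 0.0854
grasp_force: 0.0
```

>>> play_rows(
  plan=[
    [0.524,0.053,0,-0.49],
    [0.524,0.053,0,-0.49],
    [0.524,0.053,0,-0.49],
    [0.524,0.053,0,-0.49],
    [0.524,0.053,0,-0.49],
    [0.524,0.053,0,-0.49],
    [0.524,0.053,0,-0.49],
    [0.524,0.053,0,-0.49],
  ],
)

```text
time: 7.5
position: [0.5625, 0.1018, 0.3128]
tcp_rot: [[-0.857, 0.516, 0.002], [0.516, 0.857, 0.0], [-0.002, 0.001, -1.0]]
wrist_force: [1.8, -0.9, 0.7]
finger_gap: 0.0852
grasp_force: 0.0
```

Run:
```python
from h import *
s=monitor.sense(); p=s["position"];R=s["tcp_rot"];print(s["time"],p,R,s["qpos"])
print(R.T@(np.array([.594,.222,.31])-p), "yaw x",np.degrees(np.arctan2(R[1,0],R[0,0])))
```

```text
7.5 [0.56249567 0.10184045 0.3127668 ] [[-8.56628334e-01  5.15929797e-01  2.08375398e-03]
 [ 5.15931050e-01  8.56630110e-01  7.51803340e-05]
 [-1.74621863e-03  1.13947498e-03 -9.99997826e-01]] [ 16.32275812  22.24370076 -41.88091137 100.89490757  16.51940907
  63.0423902   27.94469578]
[0.03501137 0.11918316 0.00284147] yaw x 148.94023937689292
```

>>> play_rows(
  plan=[
    [0.03,0.1,0,-0.09],
    [0.03,0.1,0,-0.09],
    [0.03,0.1,0,-0.09],
    [0.03,0.1,0,-0.09],
    [0.03,0.1,0,-0.09],
    [0.03,0.1,0,-0.09],
  ],
)

```text
time: 8.1
position: [0.5887, 0.1988, 0.312]
tcp_rot: [[-0.964, 0.265, 0.0], [0.265, 0.964, -0.001], [-0.001, -0.001, -1.0]]
wrist_force: [0.2, 0.6, 0.9]
finger_gap: 0.0854
grasp_force: 0.0
```

Run:
```python
from h import *
import pickle
s=monitor.sense(); p=s["position"];R=s["tcp_rot"];print(s["time"],p, "yaw x",np.degrees(np.arctan2(R[1,0],R[0,0])),s["qpos"])
f=wristcam();pickle.dump(f,open("w3.pkl","wb"));save(f,"pics/w3.png")
```

```text
8.1 [0.58870551 0.19875766 0.31203333] yaw x 164.63229503093132 [  7.9584621   28.22654452 -44.72645025  94.01656699  21.33793661
  66.65264688  32.66926298]
```

View pics/w3.png

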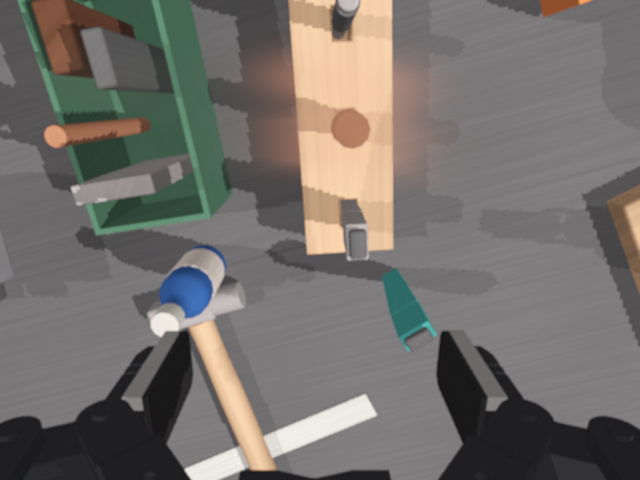

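The drift's striking end is at (357,243), pricker at (350,128), punch at (345,10) and the turquoise look-alike at (410,315). The block's long edges run from (291,0) to (307,254) and from (392,0) to (394,250).

Run:
```python
from h import *
import pickle
f=pickle.load(open("w3.pkl","rb"));d=pickle.load(open("f0.pkl","rb"))
P=lambda u,v,z:onplane(f,u,v,z)
print("drift",P(357,243,.13), P(357,230,.13),P(357,258,.13))
for a,b in[((291,0),(307,254)),((392,0),(394,250))]:
    A,B=P(*a,.05),P(*b,.05);D=B-A;print("edge",A,B,np.degrees(np.arctan2(D[1],D[0])))
D=P(357,243,.13)-P(350,128,.122);print("tools",np.degrees(np.arctan2(D[1],D[0])),np.linalg.norm(D[:2]))
# bar of other candidates
b=cv2.cvtColor(f["img"],cv2.COLOR_RGB2HSV);
s=monitor.sense();print(s["tcp_rot"].T@(P(357,243,.13)-s["position"]))
```

```text
drift [0.59547529 0.22356525 0.13      ] [0.58735695 0.22553183 0.13      ] [0.60505109 0.22124561 0.13      ]
edge [0.44147328 0.22225901 0.05      ] [0.62137693 0.1828425  0.05      ] -12.358109136618198
edge [0.45982283 0.2886282  0.05      ] [0.63693236 0.25224885 0.05      ] -11.607444848748102
tools -10.813740122973968 0.06819096563310527
[0.00018832 0.02588021 0.18211861]
```

>>> play_rows(
  plan=[
    [0,0.0255,0.04,-0.019],
    [0,0.0255,0.08,-0.019],
    [0,0.0255,0.12,-0.019],
    [0,0.0255,0.14,-0.019],
    [0,0.0255,0.153,-0.019],
    [0,0.0255,0.153,-0.019],
    [0,0.0255,0.153,-0.019],
  ],
)

```text
time: 8.85
position: [0.5958, 0.2252, 0.1602]
tcp_rot: [[-0.979, 0.205, 0.002], [0.205, 0.979, 0.001], [-0.001, 0.001, -1.0]]
wrist_force: [-0.3, -0.6, 0.7]
finger_gap: 0.0855
grasp_force: 0.0
```

>>> play_rows(
  plan=[
    [0,0,0,0],
    [0,0,0,0],
    [0,0,0,0],
    [0,0,0,0],
    [0,0,0,0],
    [0,0,0,0],
    [0,0,0,0],
    [0,0,0,0],
  ],
  gripper=255,
  newtons=60,
)

```text
time: 9.65
position: [0.5952, 0.2252, 0.1594]
tcp_rot: [[-0.979, 0.204, 0.0], [0.204, 0.979, -0.0], [-0.0, -0.0, -1.0]]
wrist_force: [-1.0, -1.8, 4.3]
finger_gap: 0.0134
grasp_force: 58.7
```

>>> play_rows(
  plan=[
    [0,0,-0.01,0],
    [0,0,-0.03,0],
    [0,0,-0.06,0],
    [0,0,-0.1,0],
    [0,0,-0.14,0],
    [0,0,-0.18,0],
    [0,0,-0.19,0],
    [0,0,-0.19,0],
  ],
)

```text
time: 10.45
position: [0.5954, 0.2259, 0.3506]
tcp_rot: [[-0.979, 0.204, 0.003], [0.204, 0.979, 0.001], [-0.003, 0.002, -1.0]]
wrist_force: [0.2, 0.0, -3.0]
finger_gap: 0.0131
grasp_force: 58.8
```

Run:
```python
from h import *
import pickle
s=monitor.sense();print(s["time"],s["position"],s["finger_gap"],s["grasp_force"],s["wrist_force"],s["qpos"])
f=imaging.grab_frame("top");w=wristcam();pickle.dump((f,w),open("f4.pkl","wb"))
a=cv2.resize(f["img"][220:300,390:510],None,fx=5,fy=5,interpolation=2)
im=np.zeros((600,800,3),np.uint8);im[:400,:600]=a
im[402:,602:]=0
b=cv2.resize(w["img"],(256,192));im[405:597,300:556]=b
cv2.imwrite("pics/c4.png",im[:,:,::-1])
```

```text
10.45 [0.59535989 0.22589292 0.35061737] 0.013093555873904275 58.75178933143616 [ 0.2326246   0.01071849 -2.98513079] [  6.16601363  28.10697384 -46.12813391  89.31518468  21.03602197
  71.41444421  34.93221641]
```

View pics/c4.png

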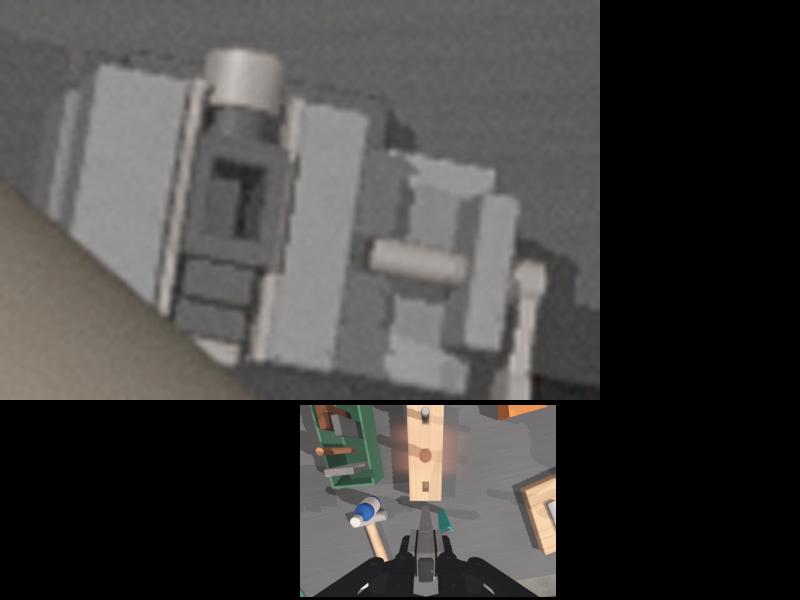

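After lifting: the drift is held and its socket is empty. In the top crop the head is clamped between the jaws, the eye's mouth has its centre near crop (238,198), i.e. top (437.6,259.6), and the crank arm points down at (525,330).

Run:
```python
from h import *
import pickle
f,w=pickle.load(open("f4.pkl","rb"))
c=lambda x,y:(390+x/5,220+y/5)
Q=lambda pts,z:np.array([onplane(f,*c(*p),z) for p in pts])
ang=lambda a,b:np.degrees(np.arctan2((b-a)[1],(b-a)[0]))
E=Q([(213,157),(272,160),(261,240),(202,236)],.110);print("eye",E.mean(0),ang(E[3],E[0]),ang(E[2],E[1]),np.linalg.norm(E[0]-E[3]),np.linalg.norm(E[0]-E[1]))
H=Q([(195,145),(290,150),(278,268),(181,258)],.110);print("head",H.mean(0),ang(H[3],H[0]),ang(H[2],H[1]))
J=Q([(192,85),(164,310),(298,100),(262,360)],.104);print("jaw",J,ang(J[1],J[0]),ang(J[3],J[2]))
# drift tip in wrist
s=monitor.sense();R=s["tcp_rot"];p=s["position"]
t=p+R@np.array([0,0,.0539+.095]);print("tip pred",t,proj(w,t))
g=w["img"][225:330,270:400];cv2.imwrite("pics/tipcrop.png",cv2.resize(g,None,fx=5,fy=5)[:,:,::-1])
print("move to eye tool",R.T@(np.r_[E.mean(0)[:2],p[2]]-p),"yaw",ang(np.zeros(3),R[:,0]))
```

```text
eye [ 0.52930595 -0.13137389  0.11      ] -11.557987140323196 -11.704699347421716 0.029904487609494664 0.02187634171200457
head [ 0.52676092 -0.13083202  0.11      ] -10.632228271496132 -9.796358889824416
jaw [[ 0.57311845 -0.11894117  0.104     ]
 [ 0.48905544 -0.10317932  0.104     ]
 [ 0.56648714 -0.1583573   0.104     ]
 [ 0.4698673  -0.13812028  0.104     ]] -10.61967825120159 -11.829593988482243
tip pred [0.59410659 0.22455895 0.19827738] [313.7209231  260.68444481]
move to eye tool [-0.00890287 -0.3619341   0.00063401] yaw 168.22398633962703
```

View pics/tipcrop.png

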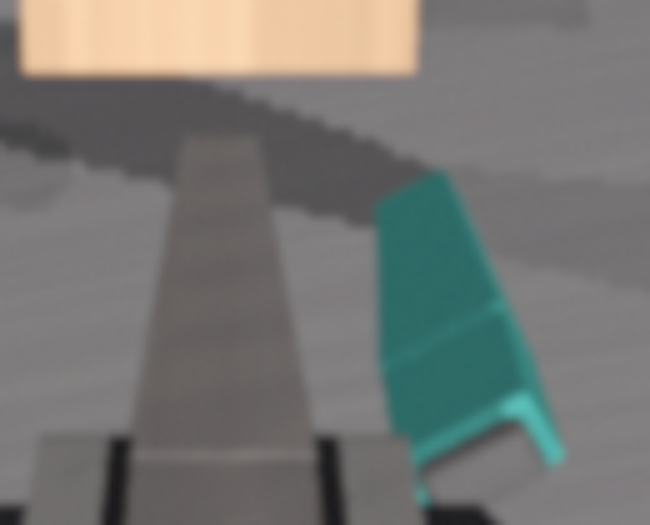

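>>> play_rows(
  plan=[
    [-0.0005,-0.02,0,0],
    [-0.001,-0.06,0,0],
    [-0.003,-0.105,0,0],
    [-0.004,-0.15,0,0],
    [-0.005,-0.195,0,0],
    [-0.006,-0.24,0,0],
    [-0.007,-0.285,0,0],
    [-0.0075,-0.32,0,0],
  ],
)

```text
time: 11.35
position: [0.5352, -0.093, 0.3465]
tcp_rot: [[-0.978, 0.207, -0.004], [0.207, 0.978, -0.0], [0.004, -0.001, -1.0]]
wrist_force: [-0.1, -0.8, -2.1]
finger_gap: 0.0134
grasp_force: 58.9
```

>>> play_rows(
  plan=[
    [-0.0005,-0.03,0,0],
    [0,-0.042,0,0],
    [0,-0.042,0,0],
    [0,-0.042,0,0],
  ],
)

```text
time: 11.75
position: [0.5284, -0.1291, 0.3481]
tcp_rot: [[-0.979, 0.203, -0.001], [0.203, 0.979, 0.002], [0.002, 0.001, -1.0]]
wrist_force: [-0.1, 0.5, -2.1]
finger_gap: 0.0133
grasp_force: 59.0
```

Run:
```python
from h import *
import pickle
s=monitor.sense();p=s["position"];R=s["tcp_rot"];print(s["time"],p,R,s["wrist_force"],s["finger_gap"],s["grasp_force"],s["qpos"])
f=wristcam();pickle.dump(f,open("w5.pkl","wb"));sd=imaging.grab_frame("side")
im=np.zeros((600,800,3),np.uint8);im[:480,:640]=f["img"];save(f,"pics/w5.png")
for x in(-.008,.008): print(x,proj(f,p+R@np.array([x,0,.1489])))
print("to eye",R.T@(np.array([.528,-.1312,p[2]])-p))
pickle.dump((f,sd),open("w5.pkl","wb"))
```

```text
11.75 [ 0.52838713 -0.12906163  0.34813292] [[-0.97922272  0.20278378 -0.00126411]
 [ 0.2027817   0.97922266  0.00160016]
 [ 0.00156233  0.00131058 -0.99999792]] [-0.11773279  0.52255197 -2.06746566] 0.013278891515959412 59.016573429107666 [ 43.1551895   17.75961541 -43.87170234 101.81890516  13.29643443
  65.84152761  73.43937448]
-0.008 [314.99098575 276.00378614]
0.008 [314.96772776 248.46090321]
to eye [-5.45381997e-05 -2.17244550e-03 -2.93237401e-06]
```

View pics/w5.png

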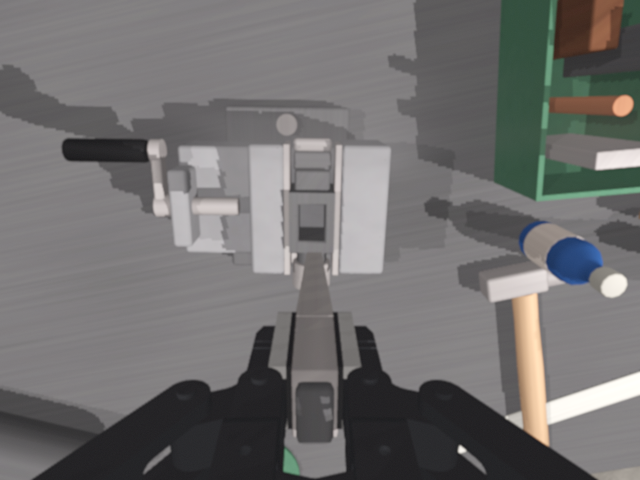

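The eye shows at (299–327, 192–242), the tip's edge is near (313,253), and the jaws enclose the head symmetrically about column 312. The bin and bottle are untouched on the right.

Run:
```python
from h import *
import pickle
f,sd=pickle.load(open("w5.pkl","rb"));s=monitor.sense();p=s["position"];R=s["tcp_rot"]
L=lambda u,v,z:(R.T@(onplane(f,u,v,z)-p)).round(4)
g=cv2.cvtColor(f["img"],cv2.COLOR_RGB2GRAY)
print("row215",g[215,284:342].tolist());print("row250 tip",g[258,285:340].tolist())
print("col306",g[180:262,306].tolist())
print("jaw strips z104",L(288,215,.104),L(337,215,.104),"eye top/bot",L(313,192,.110),L(313,242,.110),"cols",L(299,215,.11),L(327,215,.11))
print("tip near edge",L(313,253,.199))
```

```text
row215 [139, 152, 155, 154, 147, 137, 132, 132, 132, 132, 132, 130, 127, 121, 105, 98, 111, 121, 122, 121, 122, 121, 121, 120, 120, 121, 120, 119, 119, 119, 119, 118, 118, 118, 117, 118, 118, 119, 117, 105, 86, 90, 110, 127, 131, 132, 131, 131, 132, 137, 158, 180, 189, 190, 184, 164, 135, 136]
row250 tip [201, 208, 208, 202, 183, 155, 165, 190, 188, 166, 137, 105, 79, 78, 88, 95, 100, 105, 110, 112, 112, 109, 107, 107, 106, 105, 104, 104, 104, 104, 103, 104, 105, 106, 106, 108, 109, 112, 111, 97, 84, 97, 113, 123, 126, 121, 119, 150, 187, 204, 208, 206, 193, 164, 148]
col306 [134, 134, 134, 134, 134, 135, 134, 134, 131, 114, 86, 76, 98, 123, 135, 137, 137, 136, 136, 136, 136, 136, 135, 130, 124, 121, 120, 119, 120, 120, 120, 120, 119, 119, 121, 121, 121, 121, 121, 120, 121, 120, 120, 121, 120, 116, 104, 82, 65, 61, 60, 61, 62, 62, 62, 60, 60, 61, 62, 67, 85, 109, 124, 131, 133, 133, 133, 132, 131, 132, 132, 130, 124, 117, 112, 111, 110, 109, 109, 109, 107, 108]
jaw strips z104 [ 0.0026 -0.0209  0.2447] [0.0024 0.016  0.2448] eye top/bot [ 0.0212 -0.002   0.2387] [-0.0169 -0.0021  0.2387] cols [ 0.0041 -0.0124  0.2387] [0.004  0.0083 0.2388]
tip near edge [ 0.0057 -0.0018  0.1497]
```

>>> play_rows(
  plan=[
    [0,0,0.015,0],
    [0.0003,-0.0005,0.03,0],
    [0.0005,-0.0008,0.045,0],
    [0.0005,-0.0008,0.06,0],
    [0.0005,-0.0008,0.066,0],
    [0.0005,-0.0008,0.066,0],
    [0.0005,-0.0008,0.066,0],
  ],
)

```text
time: 12.55
position: [0.5282, -0.1312, 0.2833]
tcp_rot: [[-0.979, 0.204, 0.0], [0.204, 0.979, 0.0], [-0.0, 0.0, -1.0]]
wrist_force: [1.6, -0.5, -2.9]
finger_gap: 0.0134
grasp_force: 59.0
```

Run:
```python
from h import *
import pickle
s=monitor.sense();p=s["position"];R=s["tcp_rot"];print(s["time"],p,s["wrist_force"],s["grasp_force"])
f=wristcam();sd=imaging.grab_frame("side");pickle.dump((f,sd),open("w6.pkl","wb"))
im=np.zeros((600,800,3),np.uint8)
im[:600,:400]=cv2.resize(f["img"][150:300,265:365],None,fx=4,fy=4,interpolation=2)
im[:600,402:]=cv2.resize(sd["img"][130:280,370:470],None,fx=4,fy=4,interpolation=2)[:,:398]
cv2.imwrite("pics/c6.png",im[:,:,::-1])
L=lambda u,v,z:(R.T@(onplane(f,u,v,z)-p)).round(4)
print(proj(sd,p+R@np.array([0,0,.1489])),proj(f,p+R@np.array([.008,0,.1489])),[proj(sd,[.528,-.1312,z]).round(1) for z in(.11,.12)])
```

```text
12.55 [ 0.52818392 -0.13121269  0.28325102] [ 1.55609099 -0.50914263 -2.89692511] 58.975746631622314
[413.38153172 188.91212398] [314.9700914  248.46034498] [array([412.3, 198.3]), array([412.8, 194.5])]
```

View pics/c6.png

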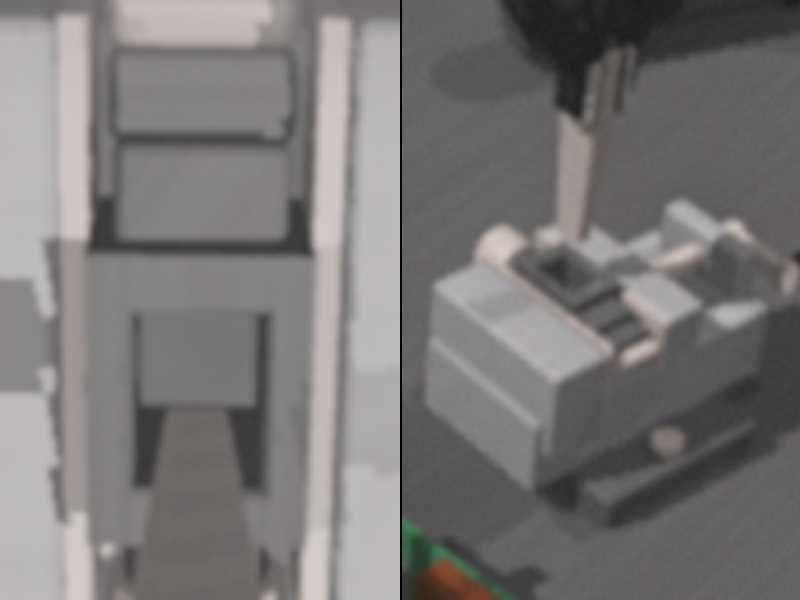

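Wrist crop: the eye's mouth is at px (298.5–331.5, 227.5–272) and the tip's near edge is centred at (314.3,252.5). In the side crop the tip is above the eye at px (412,189).

Run:
```python
from h import *
import pickle
f,sd=pickle.load(open("w6.pkl","rb"));s=monitor.sense();p=s["position"];R=s["tcp_rot"]
L=lambda u,v,z:(R.T@(onplane(f,u,v,z)-p)).round(4)
print("eye",[L(*a,.110).tolist() for a in[(298.5,250),(331.5,250),(315,227.5),(315,272)]])
for z in(.130,.134,.138):print("tip near edge",z,L(314.3,252.5,z))
print("side",[proj(sd,p+R@np.array([x,0,z])).round(1).tolist() for x in(-.008,0,.008) for z in(.145,.149)])
```

```text
eye [[-0.0009, -0.0098, 0.1738], [-0.0009, 0.0099, 0.1738], [0.0131, 0.0001, 0.1738], [-0.0151, 0.0001, 0.1738]]
tip near edge 0.13 [ 0.0045 -0.0004  0.1538]
tip near edge 0.134 [ 0.0059 -0.0004  0.1498]
tip near edge 0.138 [ 0.0073 -0.0004  0.1458]
side [[410.8, 185.3], [410.7, 186.8], [413.5, 187.1], [413.3, 188.7], [416.1, 189.0], [415.9, 190.5]]
```

>>> play_rows(
  plan=[
    [0.0005,0,0.005,0],
    [0.0005,0,0.01,0],
    [0.0005,0,0.0135,0],
    [0.0005,0,0.0135,0],
    [0.0005,0,0.0135,0],
    [0.0005,0,0.0135,0],
    [0.0005,0,0.0135,0],
    [0.0005,0,0.0135,0],
  ],
)

```text
time: 13.45
position: [0.5275, -0.1312, 0.2697]
tcp_rot: [[-0.979, 0.204, 0.0], [0.204, 0.979, -0.0], [-0.0, -0.0, -1.0]]
wrist_force: [-0.4, -0.1, -1.9]
finger_gap: 0.013
grasp_force: 59.0
```

Run:
```python
from h import *
s=monitor.sense();p=s["position"];R=s["tcp_rot"];print(s["time"],p,s["wrist_force"],s["grasp_force"])
f=wristcam();sd=imaging.grab_frame("side")
im=np.zeros((600,800,3),np.uint8)
im[:600,:400]=cv2.resize(f["img"][180:330,265:365],None,fx=4,fy=4,interpolation=2)
im[:600,402:]=cv2.resize(sd["img"][130:280,370:470],None,fx=4,fy=4,interpolation=2)[:,:398]
cv2.imwrite("pics/c7.png",im[:,:,::-1])
print("side tip",proj(sd,p+R@np.array([0,0,.149])).round(1),"eye near/far px",[proj(f,p+R@np.array([x,0,p[2]-.11])).round(1).tolist() for x in(-.015,.013)])
```

```text
13.45 [ 0.52745467 -0.13118153  0.26969145] [-0.38019441 -0.11595166 -1.90540513] 58.97619009017944
side tip [413.  194.3] eye near/far px [[315.0, 280.0], [314.9, 233.7]]
```

View pics/c7.png

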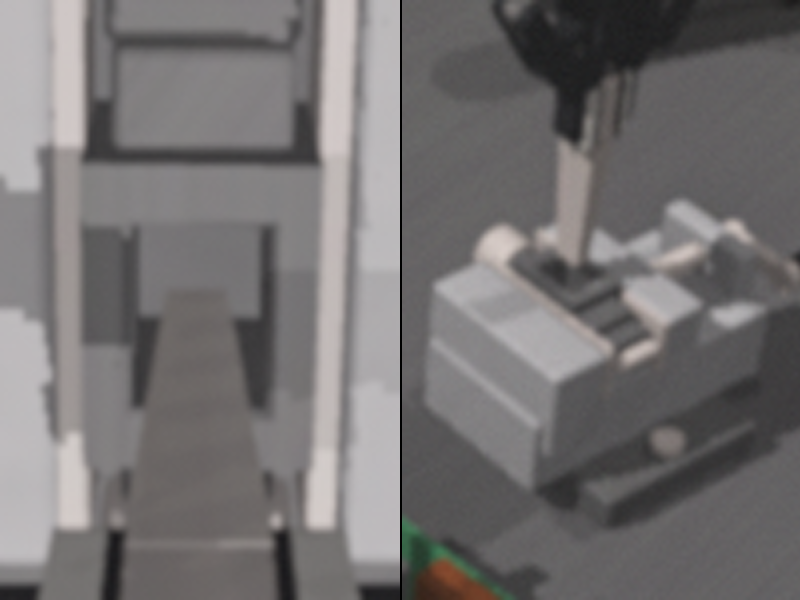

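The tip's near edge is at px (314.3,252.5), inside the eye outline (297.5–333, 236–282). That puts the tip about 1 mm off centre, roughly 1 cm above the head and aligned with the eye. The wrist carries only the drift's weight, so I'm handing in.

```bash
python3 -c "
from plant import workorder
print(workorder.sign_off())"
```

```text
the job is handed in; nothing more can be done
None
```

I handed the job in at about 13.5 s of the 54 s limit; the sign-off gave no verdict. The hammer head was clamped, at about 40 N on the wrist while turning the crank. The drift is held upright and aligned, about 1 cm above the eye and within roughly 1–2 mm of its centre.

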